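Resign the chess game

ROBOT

A 6-joint arm with a two-finger parallel gripper is mounted at the origin on the work surface. World frame = base frame: x ahead of the robot, y to its left, z up, the work surface at z = 0. Lengths are in m, angles in rad, forces in N, time in s.
With the tool pointing down it reaches from about 0.225 to 0.875 m from the base axis. Payload 3.4 kg.
Tool frame: the origin (TCP) lies where the fingers leave the gripper's body, on its centre line; the fingertips stand 73 mm ahead of it and the grasp point (between the pads) lies 54 mm ahead of it (manip.pinch_z is the distance from the TCP to the grasp point, in m); z points along the fingers, y is the line along which they close (so a half turn about z gives the same grasp; the last joint's range is limited). The gripper opens to 85 mm and grips with 20 to 120 N. Pads are 22 mm wide; open, the fingers measure 114 mm over their backs; the gripper's body (76 mm by 85 mm) begins 54 mm behind the grasp point. The pads swing forward as they close: fully open they stand 13 mm farther back than shut.
Start: joints at [1.202, 0.276, 1.505, -0, 1.361, -0.121], TCP at [0.141, 0.557, 0.304] pointing down, gripper open.
Joint ranges: [-2.89, 2.89], [-0.75, 2.08], [0.22, 2.7], [-1.18, 4.32], [0.11, 2.71], [-2.7, 2.7]. Speed limits (rad/s): [2.57, 2.57, 3.14, 3.14, 3.14, 3.14].

INTERFACE

Orientations are given as a unit quaternion [w, x, y, z].
In Python, from rig import readout, imaging, manip gives the robot as it stands. The module is installed in compiled form; this text tells all that it offers.
- The arm moves only by the tool servo_tool, never from a script. Its argument "moves" is a list of rows, each an object with "dp": the shift along the tool's x, y, z in units of 0.2 m (1.0 is 0.2 m), a list of three; "delta_rot": the turn, a rotation vector about the tool's x, y, z in units of 0.1 rad (1.0 is 0.1 rad), a list of three; "fingers": the opening, from 0 (shut) to 1 (fully open). In form: [{"dp": [dx, dy, dz], "delta_rot": [wx, wy, wz], "fingers": fingers}, ...]. A call has 1 to 5 rows; each row shifts and turns the commanded pose from where the row before left it, along the tool's axes as they then stand; what a row does not reach is not made up. A row lasts 1/10 s, in which the tool goes at most 50 mm and 8.59 degrees, less where a joint would pass 70% of its speed; a pose out of reach is approached as far as the arm can. A call with a number of a shift or a turn outside -1 to 1 is refused whole. A call with a gripper value outside its range is refused whole. The fingers move at their own pace and stop on an object; "force" is the grip in N (left out, the last holds). Time passes only in rows, so rows that do not move let the fingers close. It gives the time, the measured TCP pose, the force, the opening and the grip force at its end, in the units of the state.
- readout.get_state(): the state, without advancing time (a new reading comes with each control period).
- imaging.get_image(name): name is "scene" or "side" or "wrist"; returns (picture, depth): 420x560x3 uint8, red, green, blue; 420x560 float32, m along the optical axis (not along the pixel's ray), 0 where there is no reading.
- imaging.calibration(name): a dict with "intrinsics" (3x3 intrinsics, pixels), "dist" ([k1, k2, p1, p2, k3] as OpenCV has them; the pictures are not rectified), "R" (3x3) and "t" (3): a world point X has camera coordinates R X + t; the wrist camera has in their place "hand_eye" (4x4, takes a point from camera to tool coordinates, whose origin is the TCP and whose axes are the flange's). Camera axes: x right, y down, z forward; pixel columns grow to the right and rows downward; lengths in m; the calibration is good to about 2 mm. A picture is of the moment at which its call begins: read the wrist's pose just before it. calibration takes no time and is no camera call.
- manip.sign_off(): hands the job in; it is judged then, once.
The state is a dict: "clock": time; "qpos": joint angles; "qd": joint speeds; "effort": joint torques, N m; "position": TCP position; "ee_rot": TCP orientation; "contact_force": force on the tool from outside, world axes, zero at the start; "moment": the same for the moment, N m; "width": finger opening in m; "gripper_force": force on a finger pad.
Only numpy, scipy, OpenCV 4.12 (cv2) and the standard library are available. Lean on these libraries where they do the work, as an engineer would, in place of code of your own. Each camera call takes 0.05 s, during which the arm holds its last target. There are 200 camera calls.

TASK

You play White and resign the game: press the red stop button on the chess clock with a fingertip, then push the white king over where it stands, so that it is left lying on its side entirely on the board. Only push, do not pick the king up, and leave the other chessmen and the clock's rocker bar as they are.

Things in the scene. Friction and masses are not known exactly. Their poses are not given: they have to be found in the camera images.
- white_king: White king: tallest ivory chessman, cross on top. Loose, 35 to 70 g, 84 mm tall; base 34 mm across, 7 mm high; stem 15 mm across at 42 mm height, crown 22 mm across at 66 mm, cross from 72 to 84 mm. Pushed at the crown it tips rather than slides and topples past about 35 degrees; lying, it reaches 101 mm from where its axis stood. Origin: centre of its underside; z up through the cross.
- king_crown (a point): Top of the cross of the white king, 84 mm above the king's origin along its z.
- board: Wooden chess board, fixed, 390 x 390 x 15 mm, 8 x 8 squares of 45 mm inside a dark 15 mm border. Origin: centre of its underside; z up, the top 15 mm above; sides along its x and y, x roughly away from the robot.
- clock: Grey digital chess clock, fixed, 170 (x) x 110 (y) x 65 (z) mm, left or right of the board. Origin: centre of its underside. A ledge 24 mm high along its -y side carries the row of buttons (small white ones 2 mm proud); behind it two displays slope up to the back block, 46 mm high, with the rocker bar on top, up to 65 mm.
- stop_button_top (a point): Centre of the top face of the clock's round red stop button, 20 mm diameter, in the middle of the ledge, 34 mm above the table when up (10 mm above the ledge). It is pressed straight down.
- stop_button (a joint): Travel of the red stop button in m: 0 up, 0.004 fully pressed; sprung, it takes about 1 N to start and 4 N to press fully, and comes back up by itself.
- rocker (a joint): Tilt of the black rocker bar (152 x 24 mm) on top of the clock, in rad: 0 as it stands with its end nearest the robot up, 0.14 when tipped the other way. It stays where it is put.
- white_bishop: Ivory bishop, slender with a pointed oval head, 64 mm tall, base diameter 30 mm. Loose. Origin: centre of the underside of its base; z up.
- white_pawn_a: Ivory pawn, round head, 42 mm tall, base diameter 27 mm. Loose. Origin: centre of the underside of its base; z up.
- white_pawn_b: A second ivory pawn like the first, 42 mm tall, base diameter 27 mm. Loose. Origin: centre of the underside of its base; z up.
- black_king: Black king, same shape as the white one with a cross on top, 84 mm tall, base diameter 34 mm. Loose. Origin: centre of the underside of its base; z up.
- black_queen: Black queen, a small ball on a flat crown, 74 mm tall, base diameter 33 mm. Loose. Origin: centre of the underside of its base; z up.
- black_rook: Black rook, a flat-topped round tower, 48 mm tall, base diameter 30 mm. Loose. Origin: centre of the underside of its base; z up.
- black_pawn: Black pawn, round head, 42 mm tall, base diameter 27 mm. Loose. Origin: centre of the underside of its base; z up.
- piece_box: Open honey-coloured wooden box with the captured chessmen, fixed, 200 x 110 x 45 mm, on the other side of the board from the clock. Origin: centre of its underside.
Not all that is in view belongs to the job. Leave any orange or turquoise look-alike of the white_king alone.

How it is judged:
On the way, in this order (a step that is already met when the one before it is completed fails the run):
1. the clock is stopped: the red button is pressed down (value of joint stop_button above 0.003 m), for 0.05 s.
2. the white king has been tipped over and lies on its side (angle between white_king's own z axis and vertical between 1.4 and 1.85 rad), for 0.2 s.
At the end, for the whole second after the job is handed in: The white king rests on its side (tilt 1.4 to 1.85 rad) with base and cross inside the board's edges (195 mm from its centre lines), base within 90 mm of its start; button up, rocker under 0.05 rad; other men upright (0.1 rad) and within 15 mm of their starts (all of step 2 and x of white_king in the frame of board between -0.195 and 0.195 m and y of white_king in the frame of board between -0.195 and 0.195 m and x of king_crown in the frame of board between -0.195 and 0.195 m and y of king_crown in the frame of board between -0.195 and 0.195 m and distance of white_king from where it was at the start of the episode below 0.09 m and height (world z) of white_king between 0.02 and 0.04 m and height (world z) of king_crown below 0.04 m and linear speed of white_king below 0.02 m/s and value of joint stop_button below 0.001 m and value of joint rocker below 0.05 rad and angle between each of white_bishop, white_pawn_a, white_pawn_b, black_king, black_queen, black_rook, black_pawn's own z axis and vertical below 0.1 rad and distance of each of white_bishop, white_pawn_a, white_pawn_b, black_king, black_queen, black_rook, black_pawn from where it was at the start of the episode below 0.015 m); the robot touches nothing.
It fails at once if the white king is lifted or carried (its cross more than 26 mm above where it stands, or its base more than 45 mm above the board) (height (world z) of king_crown above 0.125 m or height (world z) of white_king above 0.06 m).
It fails at once if another chessman is knocked or moved more than 15 mm (distance of any of white_bishop, white_pawn_a, white_pawn_b, black_king, black_queen, black_rook, black_pawn from where it was at the start of the episode above 0.015 m or angle between any of white_bishop, white_pawn_a, white_pawn_b, black_king, black_queen, black_rook, black_pawn's own z axis and vertical above 0.5 rad).
It fails at once if the clock's rocker bar is tipped (value of joint rocker above 0.05 rad).
It also fails if it takes over 40 s, if anything falls off the work surface, if the arm or the gripper's body presses on something with over 40 N, if the wrist force passes 120 N, or if a joint passes its speed limit or range.

## Working session

There is one attempt and no reset: what is moved stays moved. The work goes in short steps, Python scripts to look and compute and a tool call to move; the robot and the scene stay as the last step left them, time stands still between calls to the robot, and variables do not carry over. Pictures are saved under pics/ and viewed, at most 10 in all, crops included, and the job is handed in when it is done.

Besides the shell and the picture viewer there is one more tool, called after "Emit:" by a JSON object that holds its "api" and its "payload", one argument or row to a line. servo_tool: Moves the arm, as the interface text tells. Its arguments: {"type":"object","properties":{"moves":{"type":"array"},"force":{"type":"number"}},"required":["moves"]}

```bash
mkdir -p pics
cat > h.py <<'E'
import numpy as np, cv2
from rig import readout, imaging, manip
from scipy.spatial.transform import Rotation as Rn
def save(n,im): cv2.imwrite('pics/'+n+'.png',cv2.cvtColor(im,cv2.COLOR_RGB2BGR))
def world(name,depth,us,vs,st=None):
    c=imaging.calibration(name); us=np.asarray(us,float);vs=np.asarray(vs,float)
    d=depth[vs.astype(int),us.astype(int)]
    p=cv2.undistortPoints(np.stack([us,vs],-1).reshape(-1,1,2),np.array(c['intrinsics']),np.array(c['dist'])).reshape(-1,2)
    X=np.c_[p*d[:,None],d]
    if 'R' in c: return (X-np.array(c['t']))@np.array(c['R'])
    H=np.array(c['hand_eye']); X=X@H[:3,:3].T+H[:3,3]
    q=st['ee_rot']; return X@Rn.from_quat([q[1],q[2],q[3],q[0]]).as_matrix().T+st['position']
E
python3 - <<'E'
from h import *
st=readout.get_state(); print(st)
for n in ['scene','side']:
    im,d=imaging.get_image(n); save(n+'0',im); np.savez(n+'0.npz',im=im,d=d)
E
```

```text
{'clock': 0.0, 'qpos': array([ 1.20199443e+00,  2.76599346e-01,  1.50617186e+00,  9.09012291e-06,
        1.36068119e+00, -1.20986158e-01]), 'qd': array([-2.25405337e-04, -4.72890507e-04,  7.83386922e-05, -1.43137571e-04,
       -1.78457220e-03, -5.95657620e-04]), 'effort': array([-3.17026170e-03, -4.16776872e+01, -2.45803714e+01, -3.93269211e-04,
        1.08840768e-02, -7.33733714e-06]), 'position': array([0.14088726, 0.55705303, 0.30302167]), 'ee_rot': array([-2.29761153e-04,  1.23591940e-01,  9.92332690e-01, -9.01045121e-04]), 'contact_force': array([-0.03307375,  0.68658879, -0.58589136]), 'moment': array([-0.01939249, -0.03246445, -0.04157306]), 'gripper_force': 0.0, 'width': 0.08532759658317143}
```

View pics/scene0.png

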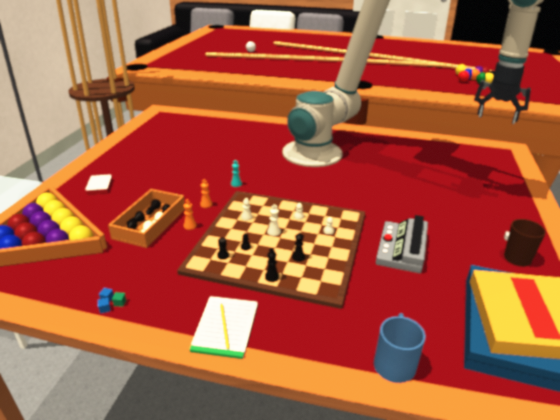

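View pics/side0.png

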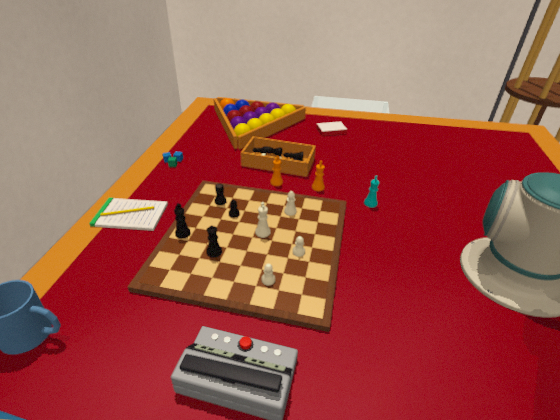

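The scene picture shows the king candidates: white king at (274,220), bishop at (246,208), orange look-alikes at (205,193) and (189,213), turquoise at (235,172), black king at (272,264). In the side picture they are at (263,220), (291,205), (277,172), (319,177), (374,192) and (181,221). I choose the tall ivory man with a cross, side (263,220). The red button is at side (245,343).

Run:
```python
from h import *
from scipy import ndimage as nd
P=[];C=[]
vv,uu=np.mgrid[0:420,0:560]
for n in ['scene','side']:
    z=np.load(n+'0.npz'); im,d=z['im'],z['d']; m=(d>0.1)&(d<3)
    p=world(n,d,uu[m],vv[m]); c=im[m]
    if n=='side': save('crop0',cv2.resize(im[170:370,150:370],None,fx=3,fy=3,interpolation=cv2.INTER_CUBIC)[:600])
    # red button
    r=(c[:,0]>130)&(c[:,1]<60)&(p[:,2]>0.027)&(p[:,2]<0.045)&(p[:,0]>.2)&(p[:,0]<.9)
    lab,k=nd.label(np.isin(np.arange(m.size),np.flatnonzero(m)[r]).reshape(m.shape))
    for i in range(1,k+1):
        s=lab[m]==i
        if s.sum()>8: print(n,'red',s.sum(),p[s].mean(0).round(4),p[s].max(0).round(3),uu[m][s].mean(),vv[m][s].mean())
    # men: per height
    M=(p[:,2]>0.024)&(p[:,2]<0.13)&(p[:,0]>.2)&(p[:,0]<.95)&(abs(p[:,1])<.5)
    H=np.zeros((380,500)); ix=((p[M,0]-.2)/.002).astype(int); iy=((p[M,1]+.5)/.002).astype(int)
    ok=(ix<380)&(iy<500);np.maximum.at(H,(ix[ok],iy[ok]),p[M,2][ok])
    L,k=nd.label(nd.binary_dilation(H>0,iterations=2))
    for i in range(1,k+1):
        q=np.argwhere((L==i)&(H>0)); 
        if len(q)<15: continue
        sel=L[ix[ok],iy[ok]]==i; pp=p[M][ok][sel]; cc=c[M][ok][sel]
        top=pp[pp[:,2]>pp[:,2].max()-.012]
        print(n,len(pp),'mid',((pp.min(0)+pp.max(0))/2).round(3)[:2],'top',top.mean(0).round(3),'ext',np.ptp(pp,0).round(3),cc.mean(0).astype(int))
    # board top
    t=(abs(p[:,2]-.015)<.005)&(p[:,0]>.2)&(p[:,0]<1)&(abs(p[:,1])<.5)&~((c[:,0]>60)&(c[:,1]<20))
    rect=cv2.minAreaRect((p[t][:,:2]*1000).astype(np.float32)); print(n,'board',rect, np.median(p[t][:,2]))
```

```text
scene red 26 [ 0.7184 -0.6633  0.0406] [ 0.724 -0.646  0.045] 12.384615384615385 225.1153846153846
scene red 27 [ 0.7505 -0.609   0.0419] [ 0.754 -0.599  0.045] 20.59259259259259 234.7037037037037
scene red 25 [0.5101 0.2886 0.0337] [0.515 0.296 0.038] 387.2 237.72
scene 110 mid [ 0.294 -0.185] top [ 0.291 -0.187  0.081] ext [0.021 0.02  0.062] [ 65 136 121]
scene 1842 mid [0.507 0.327] top [0.503 0.358 0.062] ext [0.179 0.117 0.046] [139 130 117]
scene 133 mid [ 0.435 -0.232] top [ 0.432 -0.233  0.081] ext [0.018 0.022 0.062] [219  98  31]
scene 95 mid [0.452 0.049] top [0.45  0.048 0.055] ext [0.024 0.023 0.036] [229 209 157]
scene 1268 mid [ 0.562 -0.347] top [ 0.57  -0.347  0.044] ext [0.213 0.128 0.026] [171  92  37]
scene 137 mid [ 0.488 -0.09 ] top [ 0.489 -0.089  0.072] ext [0.026 0.028 0.054] [227 206 154]
scene 97 mid [ 0.519 -0.36 ] top [ 0.51  -0.359  0.031] ext [0.062 0.029 0.013] [44 28 18]
scene 87 mid [0.499 0.137] top [0.499 0.137 0.056] ext [0.021 0.022 0.037] [239 223 172]
scene 148 mid [ 0.572 -0.323] top [ 0.568 -0.322  0.031] ext [0.136 0.027 0.013] [200 180 146
[... 2491 characters left out ...]
] ext [0.02  0.016 0.033] [31 22 16]
side 282 mid [0.623 0.084] top [0.623 0.084 0.081] ext [0.027 0.027 0.065] [28 21 15]
side 538 mid [ 0.699 -0.45 ] top [ 0.701 -0.464  0.05 ] ext [0.132 0.1   0.034] [167 116  22]
side 143 mid [ 0.665 -0.095] top [ 0.665 -0.094  0.059] ext [0.023 0.024 0.039] [41 32 24]
side 292 mid [0.711 0.041] top [0.711 0.039 0.092] ext [0.026 0.023 0.074] [25 16 14]
side 140 mid [0.772 0.464] top [0.775 0.464 0.05 ] ext [0.042 0.01  0.005] [ 65  98 121]
side 2673 mid [0.862 0.323] top [0.866 0.317 0.088] ext [0.115 0.08  0.069] [55 78 96]
side board ((632.0501708984375, -39.4119873046875), (895.9554443359375, 628.1323852539062), 77.33229064941406) 0.01411705572082884
```

View pics/crop0.png

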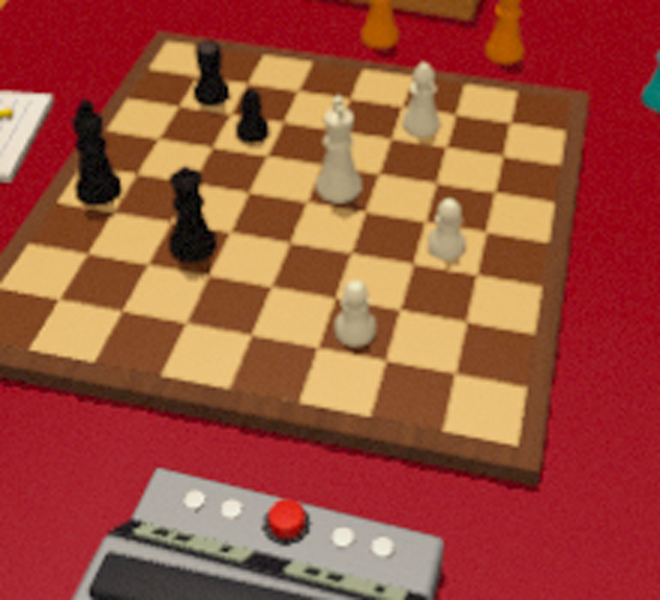

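The crop confirms it: the tall ivory man with the cross is at crop (340,150), the red button at (287,520), with small white buttons beside it. I'll take the ledge profile and the yaw next.

Run:
```python
from h import *
vv,uu=np.mgrid[0:420,0:560]
for n in ['scene','side']:
    z=np.load(n+'0.npz'); im,d=z['im'],z['d']; m=(d>0.1)&(d<3)
    p=world(n,d,uu[m],vv[m])
    c=(p[:,2]>.02)&(p[:,2]<.08)&(abs(p[:,0]-.505)<.11)&(p[:,1]>.26)&(p[:,1]<.41)
    print(n,cv2.minAreaRect((p[c][:,:2]*1000).astype(np.float32)))
    for x0 in (.47,.505,.54):
      print(x0,[(round(y,3),round(float(np.median(p[s][:,2])),3),int(s.sum())) for y in np.arange(.27,.34,.005) for s in [(abs(p[:,1]-y)<.0025)&(abs(p[:,0]-x0)<.008)&(p[:,2]>.015)] if s.sum()>1])
    b=(abs(p[:,2]-.0165+.0025*(n=='side'))<.003)&(abs(p[:,0]-.57)<.24)&(abs(p[:,1]-.01)<.24)
    print('board',cv2.minAreaRect((p[b][:,:2]*1000).astype(np.float32)),[np.percentile(p[b][:,i],[.5,99.5]).round(3) for i in (0,1)])
```

```text
scene ((505.70526123046875, 327.3444519042969), (109.85151672363281, 179.0789794921875), 85.7639389038086)
0.47 [(np.float64(0.275), 0.024, 5), (np.float64(0.28), 0.025, 6), (np.float64(0.285), 0.026, 9), (np.float64(0.29), 0.028, 6), (np.float64(0.295), 0.027, 6), (np.float64(0.3), 0.025, 8), (np.float64(0.305), 0.026, 6), (np.float64(0.31), 0.026, 6), (np.float64(0.315), 0.029, 8), (np.float64(0.32), 0.036, 7), (np.float64(0.325), 0.04, 5), (np.float64(0.33), 0.043, 6), (np.float64(0.335), 0.046, 7), (np.float64(0.34), 0.048, 7)]
0.505 [(np.float64(0.275), 0.025, 6), (np.float64(0.28), 0.03, 10), (np.float64(0.285), 0.033, 17), (np.float64(0.29), 0.037, 9), (np.float64(0.295), 0.033, 12), (np.float64(0.3), 0.028, 10), (np.float64(0.305), 0.025, 8), (np.float64(0.31), 0.026, 7), (np.float64(0.315), 0.032, 5), (np.float64(0.32), 0.036, 10), (np.float64(0.325), 0.041, 6), (np.float64(0.33), 0.044, 6), (np.float64(0.335), 0.047, 6), (np.float64(0.34), 0.047, 7)]
0.54 [(np.float64(0.27), 0.024, 2), (np.float64(0.275), 0.024, 5), (np.float64(0.28), 0.026, 7), (np.float64(0.285), 0.027, 8
[... 1355 characters left out ...]
043, 15), (np.float64(0.33), 0.045, 26), (np.float64(0.335), 0.046, 25)]
0.54 [(np.float64(0.27), 0.023, 16), (np.float64(0.275), 0.024, 25), (np.float64(0.28), 0.024, 21), (np.float64(0.285), 0.025, 28), (np.float64(0.29), 0.024, 28), (np.float64(0.295), 0.024, 25), (np.float64(0.3), 0.024, 29), (np.float64(0.305), 0.026, 12), (np.float64(0.31), 0.03, 12), (np.float64(0.315), 0.036, 14), (np.float64(0.32), 0.041, 15), (np.float64(0.325), 0.045, 23), (np.float64(0.33), 0.046, 28), (np.float64(0.335), 0.046, 15), (np.float64(0.34), 0.058, 7)]
board ((554.0152587890625, -9.58258056640625), (448.1811218261719, 391.7232360839844), 87.78758239746094) [array([0.36, 0.75]), array([-0.175,  0.216])]
```

Emit:
{"api": "servo_tool", "payload": {
  "moves": [
    {"dp": [-0.25,0,0],"delta_rot": [0,0,0],"fingers": 0},
    {"dp": [-0.25,0,0],"delta_rot": [0,0,0],"fingers": 0},
    {"dp": [-0.25,-0.2,0],"delta_rot": [0,0,0],"fingers": 0},
    {"dp": [-0.25,-0.2,0],"delta_rot": [0,0,0],"fingers": 0},
    {"dp": [-0.2,-0.2,0],"delta_rot": [0,0,0],"fingers": 0}
  ]
}}

```text
clock: 0.6
position: [0.3253, 0.4089, 0.3032]
ee_rot: [-0.0, 0.123, 0.992, -0.0]
contact_force: [1.7, -0.3, -0.3]
width: 0.012
gripper_force: 0.0
```

Emit:
{"api": "servo_tool", "payload": {
  "moves": [
    {"dp": [-0.2,-0.15,0.1],"delta_rot": [0,0,0],"fingers": 0},
    {"dp": [-0.2,-0.15,0.1],"delta_rot": [0,0,0],"fingers": 0},
    {"dp": [-0.2,-0.15,0.1],"delta_rot": [0,0,0],"fingers": 0},
    {"dp": [0,0,0.1],"delta_rot": [0,0,0],"fingers": 0},
    {"dp": [0,0,0],"delta_rot": [0,0,0],"fingers": 0}
  ]
}}

```text
clock: 1.1
position: [0.4106, 0.2998, 0.2255]
ee_rot: [-0.003, 0.125, 0.992, -0.002]
contact_force: [0.1, -0.3, 0.0]
width: 0.0001
gripper_force: 0.0
```

```bash
cat >> h.py <<'E'
def delta(xyz):
    st=readout.get_state(); q=st['ee_rot']; R=Rn.from_quat([q[1],q[2],q[3],q[0]])
    return st['position'].round(4),(R.inv().apply(np.array(xyz)-st['position'])/.2).round(3)
E
python3 -c "
from h import *
print(delta([.505,.288,.13]))"
```

```text
(array([0.4106, 0.2998, 0.2255]), array([-0.474,  0.062,  0.475]))
```

Emit:
{"api": "servo_tool", "payload": {
  "moves": [
    {"dp": [-0.16,0.02,0.1],"delta_rot": [0,0,0],"fingers": 0},
    {"dp": [-0.16,0.02,0.15],"delta_rot": [0,0,0],"fingers": 0},
    {"dp": [-0.154,0.02,0.15],"delta_rot": [0,0,0],"fingers": 0},
    {"dp": [0,0,0],"delta_rot": [0,0,0],"fingers": 0},
    {"dp": [0,0,0],"delta_rot": [0,0,0],"fingers": 0}
  ]
}}

```text
clock: 1.6
position: [0.506, 0.291, 0.1478]
ee_rot: [-0.001, 0.123, 0.992, -0.0]
contact_force: [0.2, 0.1, 0.1]
width: 0.0001
gripper_force: 0.0
```

```bash
python3 -c "
from h import *
print(delta([.505,.287,.107])); im,d=imaging.get_image('side'); save('side1',cv2.resize(im[280:400,160:320],None,fx=4,fy=4))"
```

```text
(array([0.506 , 0.291 , 0.1478]), array([-0.001, -0.02 ,  0.204]))
```

View pics/side1.png

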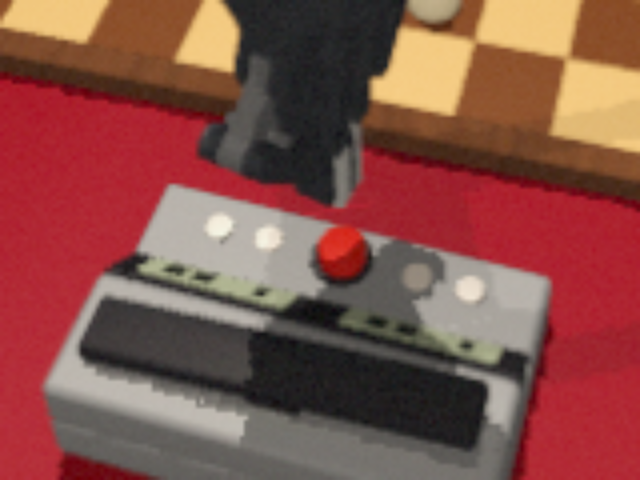

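The shut fingertips at (320,190) hang above the red button at (342,252). I'll press it in small steps.

Emit:
{"api": "servo_tool", "payload": {
  "moves": [
    {"dp": [0,-0.02,0.1],"delta_rot": [0,0,0],"fingers": 0},
    {"dp": [0,0,0.05],"delta_rot": [0,0,0],"fingers": 0},
    {"dp": [0,0,0.03],"delta_rot": [0,0,0],"fingers": 0},
    {"dp": [0,0,0.01],"delta_rot": [0,0,0],"fingers": 0},
    {"dp": [0,0,0],"delta_rot": [0,0,0],"fingers": 0}
  ]
}}

```text
clock: 2.15
position: [0.5053, 0.2868, 0.1106]
ee_rot: [0.0, 0.123, 0.992, 0.0]
contact_force: [0.5, -0.2, 1.0]
width: 0.0002
gripper_force: 0.0
```

Emit:
{"api": "servo_tool", "payload": {
  "moves": [
    {"dp": [0,0,0.015],"delta_rot": [0,0,0],"fingers": 0},
    {"dp": [0,0,0.015],"delta_rot": [0,0,0],"fingers": 0},
    {"dp": [0,0,0],"delta_rot": [0,0,0],"fingers": 0}
  ]
}}

```text
clock: 2.45
position: [0.5059, 0.2868, 0.1045]
ee_rot: [0.001, 0.124, 0.992, 0.0]
contact_force: [0.1, 1.0, 2.8]
width: -0.0001
gripper_force: 1.3
```

Emit:
{"api": "servo_tool", "payload": {
  "moves": [
    {"dp": [0,0,0.012],"delta_rot": [0,0,0],"fingers": 0},
    {"dp": [0,0,0.005],"delta_rot": [0,0,0],"fingers": 0},
    {"dp": [0,0,0],"delta_rot": [0,0,0],"fingers": 0},
    {"dp": [0,0,0],"delta_rot": [0,0,0],"fingers": 0}
  ]
}}

```text
clock: 2.85
position: [0.5058, 0.2867, 0.1025]
ee_rot: [0.001, 0.124, 0.992, 0.001]
contact_force: [-1.7, 0.3, 10.9]
width: 0.0002
gripper_force: 5.6
```

The button is fully down at 10.9 N. I'll lift off and turn the tool by -0.53 rad.

Emit:
{"api": "servo_tool", "payload": {
  "moves": [
    {"dp": [0,0,-0.2],"delta_rot": [0,0,0],"fingers": 0},
    {"dp": [0,0,-0.2],"delta_rot": [0,0,-1],"fingers": 0},
    {"dp": [0,0,-0.2],"delta_rot": [0,0,-1],"fingers": 0},
    {"dp": [0,0,0],"delta_rot": [0,0,-1],"fingers": 0},
    {"dp": [0,0,0],"delta_rot": [0,0,-1],"fingers": 0}
  ]
}}

```text
clock: 3.35
position: [0.5058, 0.2865, 0.2224]
ee_rot: [0.001, -0.078, 0.997, 0.0]
contact_force: [-0.3, 0.5, 0.2]
width: -0.0
gripper_force: 0.0
```

Emit:
{"api": "servo_tool", "payload": {
  "moves": [
    {"dp": [0,0,0],"delta_rot": [0,0,-1],"fingers": 0},
    {"dp": [0,0,0],"delta_rot": [0,0,-0.3],"fingers": 0},
    {"dp": [0,0,0],"delta_rot": [0,0,0],"fingers": 0}
  ]
}}

```text
clock: 3.65
position: [0.5052, 0.2863, 0.2205]
ee_rot: [-0.0, -0.14, 0.99, -0.0]
contact_force: [0.4, 0.3, -0.1]
width: -0.0003
gripper_force: 0.0
```

```bash
python3 -c "
from h import *
st=readout.get_state();q=st['ee_rot'];R=Rn.from_quat([q[1],q[2],q[3],q[0]]).as_matrix();print(R.round(3),st['qpos'])
k=np.array([.537,0,.22]);print(delta(k+.055*np.array([.961,.276,0])))"
```

```text
[[-0.961 -0.277 -0.001]
 [-0.277  0.961 -0.   ]
 [ 0.001 -0.    -1.   ]] [ 3.95777971e-01  3.42031549e-01  1.62342101e+00 -4.85459710e-05
  1.17687883e+00 -1.45603460e+00]
(array([0.5052, 0.2863, 0.2205]), array([-0.031, -1.42 ,  0.002]))
```

Emit:
{"api": "servo_tool", "payload": {
  "moves": [
    {"dp": [0,-0.24,0],"delta_rot": [0,0,0],"fingers": 0},
    {"dp": [0,-0.24,0],"delta_rot": [0,0,0],"fingers": 0},
    {"dp": [0,-0.24,0],"delta_rot": [0,0,0],"fingers": 0},
    {"dp": [0,-0.24,0],"delta_rot": [0,0,0],"fingers": 0},
    {"dp": [0,-0.24,0],"delta_rot": [0,0,0],"fingers": 0}
  ]
}}

```text
clock: 4.15
position: [0.5724, 0.0542, 0.2206]
ee_rot: [-0.0, -0.14, 0.99, 0.0]
contact_force: [0.6, 1.3, -0.6]
width: -0.0001
gripper_force: 0.0
```

Emit:
{"api": "servo_tool", "payload": {
  "moves": [
    {"dp": [0,-0.18,0],"delta_rot": [0,0,0],"fingers": 0},
    {"dp": [0,0,0],"delta_rot": [0,0,0],"fingers": 0},
    {"dp": [0,0,0],"delta_rot": [0,0,0],"fingers": 0}
  ]
}}

```text
clock: 4.45
position: [0.5821, 0.0207, 0.2203]
ee_rot: [-0.0, -0.139, 0.99, 0.0]
contact_force: [0.1, -0.5, 1.1]
width: -0.0
gripper_force: 0.0
```

```bash
python3 -c "
from h import *
k=np.array([.537,0,.153]);print(delta(k+.055*np.array([.961,.276,0])))
im,d=imaging.get_image('side'); save('side2',cv2.resize(im[130:330,130:370],None,fx=3,fy=3))"
```

```text
(array([0.5821, 0.0207, 0.2203]), array([-0.03 , -0.038,  0.336]))
```

View pics/side2.png

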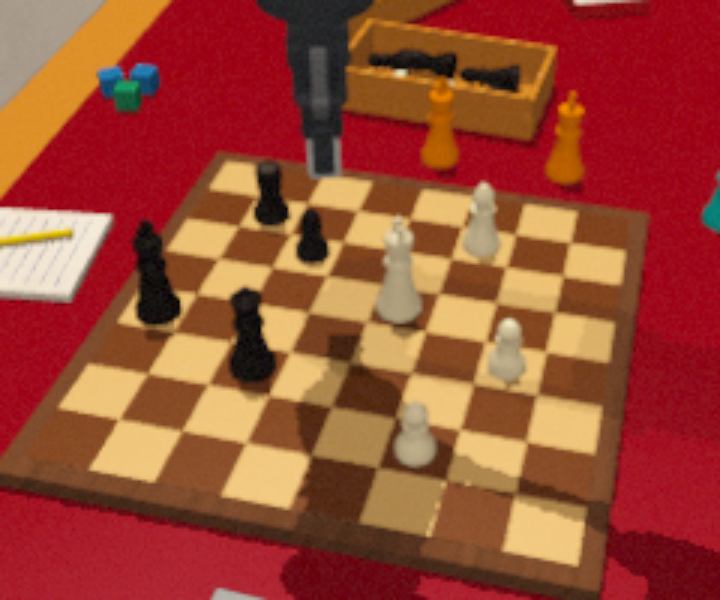

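The tip hangs at (322,170), behind the upright white king at (398,270). I'll go down to crown height next.

Emit:
{"api": "servo_tool", "payload": {
  "moves": [
    {"dp": [-0.02,-0.04,0.1],"delta_rot": [0,0,0],"fingers": 0},
    {"dp": [0,0,0.12],"delta_rot": [0,0,0],"fingers": 0},
    {"dp": [0,0,0.12],"delta_rot": [0,0,0],"fingers": 0},
    {"dp": [0,0,0],"delta_rot": [0,0,0],"fingers": 0},
    {"dp": [0,0,0],"delta_rot": [0,0,0],"fingers": 0}
  ]
}}

```text
clock: 5.0
position: [0.588, 0.0161, 0.1529]
ee_rot: [-0.0, -0.141, 0.99, 0.0]
contact_force: [-0.7, -0.5, 0.3]
width: 0.0002
gripper_force: 0.0
```

```bash
python3 -c "
from h import *
k=np.array([.537,0,.152]);print(delta(k))"
```

```text
(array([0.588 , 0.0161, 0.1529]), array([ 0.267, -0.006,  0.004]))
```

Emit:
{"api": "servo_tool", "payload": {
  "moves": [
    {"dp": [0.1,-0.006,0],"delta_rot": [0,0,0],"fingers": 0},
    {"dp": [0.05,0,0],"delta_rot": [0,0,0],"fingers": 0},
    {"dp": [0.05,0,0],"delta_rot": [0,0,0],"fingers": 0},
    {"dp": [0.05,0,0],"delta_rot": [0,0,0],"fingers": 0},
    {"dp": [0.05,0,0],"delta_rot": [0,0,0],"fingers": 0}
  ]
}}

```text
clock: 5.5
position: [0.535, -0.0034, 0.1571]
ee_rot: [0.006, -0.141, 0.99, -0.001]
contact_force: [1.6, 0.5, 18.3]
width: 0.0002
gripper_force: 7.0
```

```bash
python3 -c "
from h import *
im,d=imaging.get_image('side'); save('side3',cv2.resize(im[130:330,130:370],None,fx=3,fy=3))"
```

```text
(no output)
```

View pics/side3.png

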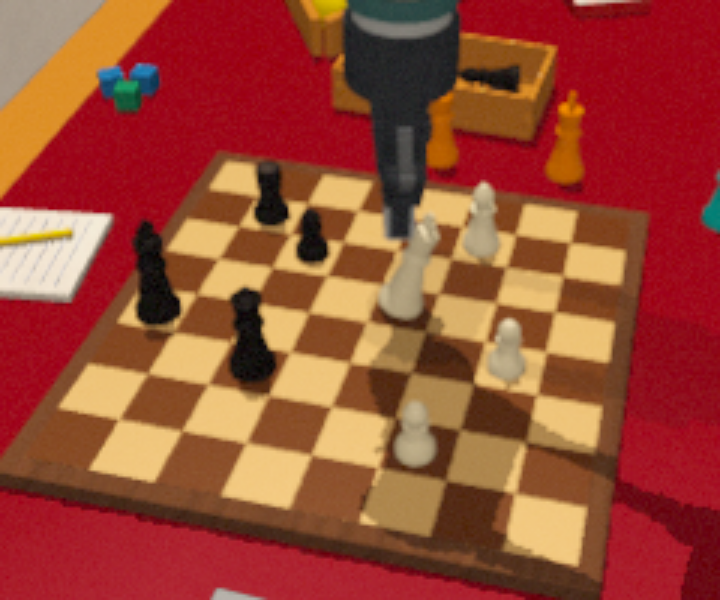

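The king is tipped about 20°, crown at (422,230). The tip at (398,235) is being pushed up by the rising crown, so I'll ease up a little while pushing on.

Emit:
{"api": "servo_tool", "payload": {
  "moves": [
    {"dp": [0.04,0,-0.02],"delta_rot": [0,0,0],"fingers": 0},
    {"dp": [0.05,0,0],"delta_rot": [0,0,0],"fingers": 0}
  ]
}}

```text
clock: 5.75
position: [0.5136, -0.0082, 0.1576]
ee_rot: [0.001, -0.141, 0.99, -0.0]
contact_force: [-0.0, -1.0, 0.1]
width: -0.0001
gripper_force: 0.0
```

Emit:
{"api": "servo_tool", "payload": {
  "moves": [
    {"dp": [0.05,0,0],"delta_rot": [0,0,0],"fingers": 0},
    {"dp": [0,0,0],"delta_rot": [0,0,0],"fingers": 0},
    {"dp": [0,0,0],"delta_rot": [0,0,0],"fingers": 0}
  ]
}}

```text
clock: 6.05
position: [0.5038, -0.011, 0.1566]
ee_rot: [-0.0, -0.14, 0.99, 0.0]
contact_force: [-0.1, -0.2, -0.3]
width: -0.0001
gripper_force: 0.0
```

```bash
python3 -c "
from h import *
im,d=imaging.get_image('side'); save('side4',cv2.resize(im[130:330,130:370],None,fx=3,fy=3))"
```

```text
(no output)
```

View pics/side4.png

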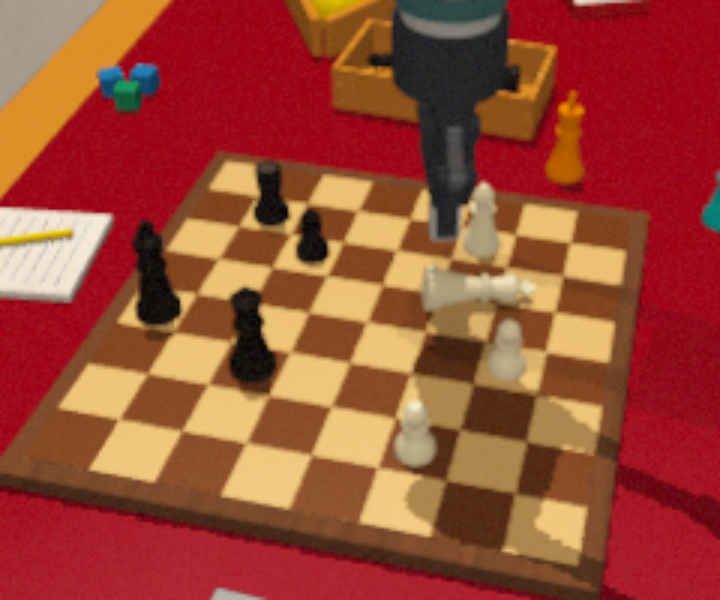

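The king lies on its side between base (432,290) and cross (530,290), well inside the board, and the other men are standing. I'll retract and check that all is at rest.

Emit:
{"api": "servo_tool", "payload": {
  "moves": [
    {"dp": [0,0,-0.2],"delta_rot": [0,0,0],"fingers": 0},
    {"dp": [0,0,-0.2],"delta_rot": [0,0,0],"fingers": 0},
    {"dp": [0,0,-0.2],"delta_rot": [0,0,0],"fingers": 0},
    {"dp": [0,0,0],"delta_rot": [0,0,0],"fingers": 0},
    {"dp": [0,0,0],"delta_rot": [0,0,0],"fingers": 0}
  ]
}}

```text
clock: 6.6
position: [0.5047, -0.0108, 0.2774]
ee_rot: [0.001, -0.141, 0.99, -0.0]
contact_force: [-0.5, -0.7, 0.2]
width: 0.0001
gripper_force: 0.0
```

```bash
python3 -c "
from h import *
im,d=imaging.get_image('side'); save('side5',cv2.resize(im[150:410,130:370],None,fx=2.3,fy=2.3))
im2,_=imaging.get_image('side'); print(np.abs(im2.astype(int)-im)[190:290,230:330].mean())"
```

```text
2.1589
```

View pics/side5.png

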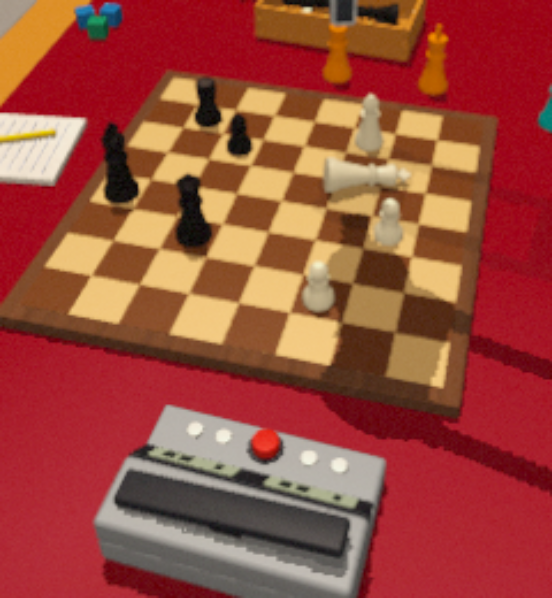

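The king lies still from (327,175) to (408,177). All other men stand, the button at (265,445) is up and the rocker is unchanged.

Emit:
{"api": "servo_tool", "payload": {
  "moves": [
    {"dp": [0,0,0],"delta_rot": [0,0,0],"fingers": 0},
    {"dp": [0,0,0],"delta_rot": [0,0,0],"fingers": 0},
    {"dp": [0,0,0],"delta_rot": [0,0,0],"fingers": 0},
    {"dp": [0,0,0],"delta_rot": [0,0,0],"fingers": 0},
    {"dp": [0,0,0],"delta_rot": [0,0,0],"fingers": 0}
  ]
}}

```text
clock: 7.2
position: [0.5041, -0.0109, 0.2766]
ee_rot: [-0.0, -0.141, 0.99, 0.0]
contact_force: [0.3, 0.0, 0.9]
width: 0.0001
gripper_force: 0.0
```

```bash
python3 -c "
from rig import manip
print(manip.sign_off())"
```

```text
the job is handed in; nothing more can be done
None
```

I pressed the red stop button, then pushed the white king over; it lies on its side on the board, the last picture shows the other men and the rocker undisturbed, and the job is handed in (sign-off gave no verdict).

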